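Free the stuck tube block from the block heater

TASK

Free the tube block from the heater: with the standing four-bladed key, turn both cross-slotted clamp screws anticlockwise as far as they go, then, still with the key, knock the block sideways out from under the retaining lip until it is well clear of it. Stand the key upright on the bench again, then lift the block out and set it down gently and upright in the white tray. Use the key and not the fingers on the screws, and do not take hold of the block before it is out from under the lip; leave everything else on the bench where it is.

Things in the scene. Friction and masses are not known exactly. Their poses are not given: they have to be found in the camera images.
- heater: Fixed white housing 200 mm (x) by 210 mm (y), deck 45 mm above the bench. Origin: centre of underside. Two 7 mm rails (inner faces x +-41 mm) let the block slide only along y. At the block's -y end a fixed lip hangs over its foot; a 9 mm high stop at y +72 mm ends its slide towards +y after about 22 mm. Fixed probe post, radius 7 mm, 85 mm high above the deck, at x 82, y 85 mm.
- lip (a point): Middle of the retaining lip's top face, 62 mm above the bench. The lip is 76 mm long along the heater's x and 20 mm wide along its y (heater y -67 to -47 mm), 6 mm thick, underside 11 mm above the deck.
- head_a (a point): Steel head of screw A (heater x 66, y 20 mm). Origin on its vertical axis, 55 mm above the bench; x runs along its clamp ear (40 mm from axis to tip, 16 wide, z 0 to 6 mm, 2 mm above the block's foot), which turns with it. Head 48 mm across; cross slot along its x and y, open at the rim, 12.5 mm wide, floor at z 10, top at z 22 mm (77 mm above the bench).
- head_b (a point): Head of clamp screw B, the same as A, on the heater at its x -66, y -15 mm.
- screw_a (a joint): Angle of screw A, rad, growing anticlockwise seen from above (about +z): 0 with the ear straight over the block, stop at 1.4. Starts between 0 and 0.45. Friction about 0.12 N m; stays where it is left. The head does not rise. The key has about 0.17 rad of play in the slot either way. At 0 the ear points to the heater's -x.
- screw_b (a joint): Angle of screw B, as screw A; at 0 its ear points to the heater's +x.
- block: Aluminium tube block, about 0.45 kg, eight holes on top. Origin: centre of the body's underside; axes as the heater's. Foot 8 mm thick, x +-38, y -58 to +50 mm; body above 46 (x) by 90 mm (y), top at z 70 mm. Starts 0 to 2 mm towards +y from the heater's origin, foot 11 mm under the lip; clear once over 11 mm towards heater +y. Push the body's -y face, above the lip (block z over 17 mm).
- key: Four-bladed key, 0.28 kg, standing upright on its blades. Origin: centre of underside; z up. Foot: two crossed steel blades along its x and y, 36 mm long, 6.5 mm thick, 12 mm deep; steel shank of radius 19 mm from z 12 to 50 mm; grey handle 30 mm square (faces square to x and y) from z 50 to 110 mm.
- tray: Fixed white open tray, 130 mm (x) by 170 mm (y), walls 4 mm thick and 20 mm high, floor 4 mm thick. Origin: centre of the underside. It is on the other side of the heater from the key.
- pipette1: Bystander: yellow pipette lying along its x, 210 mm long, 40 mm wide, 28 mm high.
- pipette2: Bystander: violet pipette, same shape.
- pipette3: Bystander: pink pipette, same shape.
- bottle: Bystander: white bottle, radius 31 mm, 170 mm high.
- jar: Bystander: amber jar, radius 34 mm, 100 mm high.
- beaker: Bystander: white beaker, radius 34 mm, 90 mm high.
- tipbox: Bystander: blue box 120 by 85 mm, 60 mm high.
- vial: Bystander: amber vial with white cap, radius 15 mm, 65 mm high, standing on the heater's deck near its corner at -x, +y.
Not all that is in view belongs to the job. What is shaped like the block but pink or red is not meant.

How it is judged:
On the way, in this order (a step that is already met when the one before it is completed fails the run):
1. both screws turned anticlockwise to their stops (within 0.2 rad) (value of joint each of screw_a, screw_b above 1.2 rad), for 0.1 s.
2. block knocked out from under the lip, at least 12 mm towards the heater's +y, still down on the deck (all of step 1 and y of block in the frame of heater above 0.012 m and height (world z) of block below 0.05 m), for 0.1 s.
3. key stood upright on the bench and let go (angle between key's own z axis and vertical below 0.1 rad and height (world z) of key below 0.003 m and contact force between key and the fingers below 0.1 N and linear speed of key below 0.02 m/s), for 0.1 s.
At the end, for the whole second after the job is handed in: Both screws at their anticlockwise stops (1.2 rad or more); the block flat and upright on the tray's floor between its walls; the key standing upright on the bench (both tilted less than 0.08 and 0.1 rad); all at rest (all of step 1 and angle between key's own z axis and vertical below 0.1 rad and height (world z) of key below 0.003 m and x of block in the frame of tray between -0.04 and 0.04 m and y of block in the frame of tray between -0.05 and 0.05 m and height (world z) of block below 0.008 m and angle between block's own z axis and vertical below 0.08 rad and linear speed of each of block, key below 0.02 m/s); the robot touches nothing.
It fails at once if a screw head touched with the fingers (contact force between the fingers and screw_a above 1 N or contact force between the fingers and screw_b above 1 N).
It fails at once if the block touched with the fingers before it is out from under the lip (11 mm) (contact force between the fingers and block above 1 N and y of block in the frame of heater below 0.011 m and height (world z) of block below 0.055 m and horizontal distance between block and heater below 0.05 m).
It fails at once if the block dropped or banged into the tray (over 120 N) (contact force between block and tray above 120 N).
It fails at once if a bystander moved more than 25 mm (distance of any of pipette1, pipette2, pipette3, bottle, jar, beaker, tipbox, vial from where it was at the start of the episode above 0.025 m).
It also fails if it takes over 72 s, if anything falls off the work surface, if the arm or the gripper's body presses on something with over 40 N, if the wrist force passes 120 N, or if a joint passes its speed limit or range.

ROBOT

A 6-joint arm with a two-finger parallel gripper is mounted at the origin on the work surface. World frame = base frame: x ahead of the robot, y to its left, z up, the work surface at z = 0. Lengths are in m, angles in rad, forces in N, time in s.
With the tool pointing down it reaches from about 0.35 to 0.925 m from the base axis. Payload 6.4 kg.
Tool frame: the origin (TCP) lies midway between the tips of the shut fingers; the grasp point (between the pads) lies ctrl.tcp_to_grasp behind it (ctrl.tcp_to_grasp is the distance from the TCP to the grasp point, in m); z points along the fingers, y is the line along which they close (so a half turn about z gives the same grasp; the last joint's range is limited). The gripper opens to 85 mm and grips with 20 to 120 N. Pads are 22 mm wide; open, the fingers measure 114 mm over their backs; the gripper's body (76 mm by 85 mm) begins 54 mm behind the grasp point. The pads swing forward as they close: fully open they stand 13 mm farther back than shut.
Start: joints at [1.025, 0.245, 1.558, -0, 1.339, -0.174], TCP at [0.236, 0.606, 0.231] pointing down, gripper open.
Joint ranges: [-3.13, 3.13], [-1.02, 2.26], [0.13, 2.54], [-0.95, 4.09], [0.21, 2.88], [-2.74, 2.74]. Speed limits (rad/s): [2.57, 2.57, 3.14, 3.14, 3.14, 3.14].

INTERFACE

Orientations are given as a 3x3 rotation matrix whose columns are the frame's x, y, z axes.
In Python, from cell import ctrl, eyes, hand_in, spotter gives the robot as it stands. The module is installed in compiled form; this text tells all that it offers.
- The arm moves only by the tool move_arm, never from a script. Its argument "deltas" is a list of rows, each a list of 3 entries, a list of its own where there are three numbers: the shift along the world's x, y, z normalised to -1 to 1, where 1 is 150 mm, then the turn, a rotation vector about the world's x, y, z normalised to -1 to 1, where 1 is 90 degrees, then the opening, from 0 (shut) to 1 (fully open). A call has 1 to 20 rows; each row shifts and turns the commanded pose from where the row before left it; what a row does not reach is not made up. A row lasts 1/10 s, in which the tool goes at most 50 mm and 8.59 degrees, less where a joint would pass 70% of its speed; a pose out of reach is approached as far as the arm can. A call with a number of a shift or a turn outside -1 to 1 is refused whole. A call with a gripper value outside its range is refused whole. The fingers move at their own pace and stop on an object; "newtons" is the grip in N (left out, the last holds). Time passes only in rows, so rows that do not move let the fingers close. It gives the time, the measured TCP pose, the force, the opening and the grip force at its end, in the units of the state.
- ctrl.get_state(): the state, without advancing time (a new reading comes with each control period).
- eyes.get_image(name): name is "scene" or "top" or "wrist"; returns a dict with "pixels" (420x560x3 uint8, red, green, blue), "vertical_fov" (degrees; the focal length in pixels is half the picture's height over the tangent of half this angle, whatever the lens; pixels are square), "cx", "cy" (the principal point, pixels), "k1" (the pictures are not rectified: a ray, as slopes to the right and down, at radius r is drawn at 1 + k1 r^2 times it, then the intrinsics apply), "T" (4x4, takes a point from camera to world coordinates); the wrist camera has in their place "hand_eye" (4x4, takes a point from camera to tool coordinates, whose origin is the TCP and whose axes are the flange's). Camera axes: x right, y up, looking along -z (the intrinsics and any distortion apply to the point x, -y, -z); pixel columns grow to the right and rows downward; lengths in m; the calibration is good to about 2 mm. A picture is of the moment at which its call begins: read the wrist's pose just before it. There is no depth.
- hand_in(): hands the job in; it is judged then, once.
Trained networks look in the newest picture that a camera, given by its name, has taken for a name from the list of things; names that differ only in an ending like _2 or _b are one class to them, and where a whole thing is asked for, a point or a joint stands for the part that bears it (a point fixed in the world has none). Each returns a list of dicts, best first, with "conf" (0 to 1); they miss things now and then, are a little off and sometimes report something else, mostly with a low value. They report only what shows in the picture. A call takes as long as a camera call. They do not tell look-alikes from the thing itself.
- spotter.boxes_of(camera, query): "bbox" ([left, top, width, height] in pixels, round what is visible of it).
- spotter.cut_out(camera, query): "mask" (420x560 bool, what is visible of it) and "bbox" ([left, top, width, height] in pixels, round what is visible of it).
- spotter.place_of(camera, query): "point" ([column, row] in pixels: a listed point, or the origin of a listed thing).
The state is a dict: "t": time; "qpos": joint angles; "dq": joint speeds; "tau": joint torques, N m; "position": TCP position; "tool_rot": TCP orientation; "force": force on the tool from outside, world axes, zero at the start; "ft_torque": the same for the moment, N m; "finger_gap": opening from 0.0 (shut) to 1.0 (fully open); "grasp_force": force on a finger pad.
Only numpy, scipy, OpenCV 4.12 (cv2) and the standard library are available. Lean on these libraries where they do the work, as an engineer would, in place of code of your own. Each camera call takes 0.05 s, during which the arm holds its last target. There are 200 camera calls.

## Working session

There is one attempt and no reset: what is moved stays moved. The work goes in short steps, Python scripts to look and compute and a tool call to move; the robot and the scene stay as the last step left them, time stands still between calls to the robot, and variables do not carry over. Pictures are saved under pics/ and viewed, at most 10 in all, crops included, and the job is handed in when it is done.

Besides the shell and the picture viewer there is one more tool, called after "Call:" as name(argument=value, ...), one argument or row to a line, values as JSON. move_arm: Moves the arm, as the interface text tells. Its arguments: {"type":"object","properties":{"deltas":{"type":"array"},"newtons":{"type":"number"}},"required":["deltas"]}

```bash
mkdir -p pics; cat > h.py <<'E'
import numpy as np, cv2
from cell import ctrl, eyes, hand_in, spotter
def cam(name):
    s=ctrl.get_state(); im=eyes.get_image(name)
    if 'T' in im: T=np.array(im['T'])
    else:
        W=np.eye(4); W[:3,:3]=s['tool_rot']; W[:3,3]=s['position']; T=W@np.array(im['hand_eye'])
    f=210/np.tan(np.radians(im['vertical_fov'])/2)
    return dict(T=T,f=f,cx=im['cx'],cy=im['cy'],k=im['k1'],px=np.array(im['pixels']))
def ray(c,p):
    K=np.array([[c['f'],0,c['cx']],[0,c['f'],c['cy']],[0,0,1.]])
    u,v=((p[0]-c['cx'])/c['f'],(p[1]-c['cy'])/c['f'])
    x,y=u,v
    for _ in range(30):
        q=1+c['k']*(x*x+y*y); x,y=u/q,v/q
    d=c['T'][:3,:3]@np.array([x,-y,-1.]); return c['T'][:3,3],d/np.linalg.norm(d)
def atz(c,p,z):
    o,d=ray(c,p); return o+d*(z-o[2])/d[2]
def proj(c,P):
    q=np.linalg.inv(c['T'])@np.append(P,1); x,y=q[0]/-q[2],-q[1]/-q[2]; r=1+c['k']*(x*x+y*y)
    return np.array([c['cx']+c['f']*x*r,c['cy']+c['f']*y*r])
def tri(obs):
    A=np.zeros((3,3));b=np.zeros(3)
    for c,p in obs:
        o,d=ray(c,p);M=np.eye(3)-np.outer(d,d);A+=M;b+=M@o
    X=np.linalg.solve(A,b); return X,[np.linalg.norm((np.eye(3)-np.outer(ray(c,p)[1],ray(c,p)[1]))@(X-c['T'][:3,3])) for c,p in obs]
def save(c,n): cv2.imwrite('pics/'+n,c['px'][:,:,::-1])
E
cat > a.py <<'E'
from h import *
np.set_printoptions(precision=4,suppress=True)
C={n:cam(n) for n in('scene','top')}
for n in C: save(C[n],n+'0.png'); print(n,C[n]['T'][:3,3],C[n]['f'],C[n]['k'])
s=ctrl.get_state();print(s['tool_rot'],s['position'],s['force'],ctrl.tcp_to_grasp,s['t'])
for q in ['heater','lip','head_a','head_b','block','key','tray','vial','bottle','jar','beaker','tipbox','pipette1']:
    P={}
    for n in C:
        r=spotter.place_of(n,q)
        P[n]=[(np.round(x['point'],1).tolist(),round(x['conf'],2)) for x in r[:3]]
    o=''
    if P['scene'] and P['top']: o=tri([(C[n],P[n][0][0]) for n in C])
    print(q,P,o)
E
python3 a.py
```

```text
scene [ 0.9202 -0.7107  0.6672] 388.428642077784 -0.0482071008800976
top [0.2447 0.0076 1.521 ] 480.2502010823932 -0.14306082070833565
[[-0.9317  0.3633 -0.0009]
 [ 0.3633  0.9317 -0.0015]
 [ 0.0003 -0.0017 -1.    ]] [0.2359 0.6052 0.2303] [-0.0562 -1.0201 -0.2927] 0.0187 0.1
heater {'scene': [([260.0, 253.2], 0.95)], 'top': []} 
lip {'scene': [([246.9, 243.0], 0.96)], 'top': [([315.0, 205.8], 0.72)]} (array([ 0.5362, -0.1122,  0.066 ]), [np.float64(0.002841776754855913), np.float64(0.002841776754855961)])
head_a {'scene': [([238.5, 225.6], 0.65)], 'top': [([289.5, 183.5], 0.48), ([300.9, 225.7], 0.47), ([295.7, 201.3], 0.4)]} (array([ 0.5517, -0.0689,  0.1129]), [np.float64(0.05339358635952013), np.float64(0.053393586359520115)])
head_b {'scene': [([238.5, 225.6], 0.65)], 'top': [([289.5, 183.5], 0.48), ([300.9, 225.7], 0.47), ([295.7, 201.3], 0.4)]} (array([ 0.5517, -0.0689,  0.1129]), [np.float64(0.05339358635952013), np.float64(0.053393586359520115)])
block {'scene': [([252.7, 166.6], 0.75), ([261.0, 235.4], 0.68), ([321.8, 219.4], 0.59)], 'top': [([297.6, 204.5], 0.96), ([364.1,
[... 1133 characters left out ...]
ne': [([235.5, 191.5], 0.63), ([368.5, 253.3], 0.54), ([204.1, 228.5], 0.35)], 'top': [([230.2, 271.9], 0.65)]} (array([0.3352, 0.1518, 0.0015]), [np.float64(7.469347585571231e-06), np.float64(7.469347585630019e-06)])
tipbox {'scene': [([352.6, 162.8], 0.72)], 'top': [([123.9, 194.1], 0.94), ([291.3, 256.6], 0.31)]} (array([0.5944, 0.5107, 0.0034]), [np.float64(0.006760991871529493), np.float64(0.006760991871529261)])
pipette1 {'scene': [([204.3, 229.6], 0.87), ([367.6, 252.3], 0.85), ([155.1, 408.7], 0.75)], 'top': [([290.8, 258.2], 0.95), ([430.9, 193.1], 0.93), ([258.1, 134.0], 0.55)]} (array([ 0.371 , -0.0461,  0.0003]), [np.float64(0.00963461195781557), np.float64(0.00963461195781568)])
```

```bash
python3 -c "
import cv2
a=cv2.imread('pics/top0.png')[110:310,90:460];cv2.imwrite('pics/topc.png',cv2.resize(a,None,fx=2.16,fy=2.16,interpolation=cv2.INTER_CUBIC))"
```

```text
(no output)
```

View pics/scene0.png

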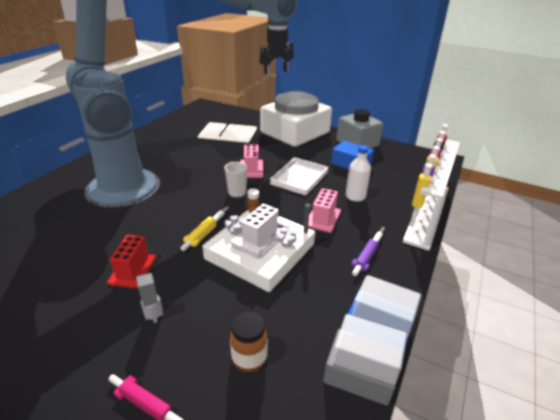

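View pics/topc.png

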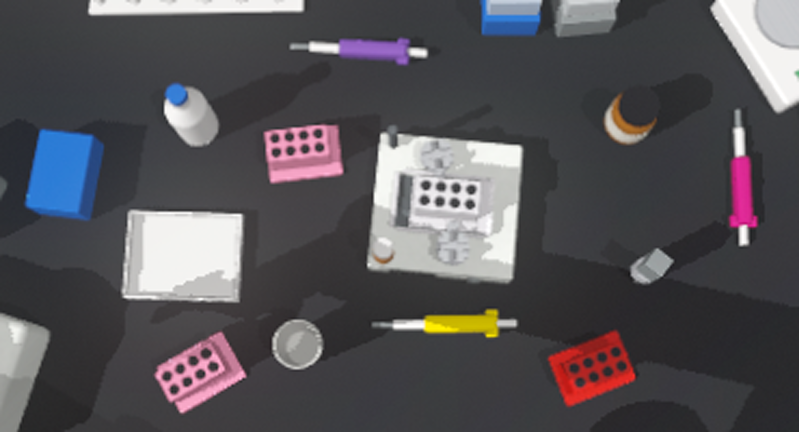

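The scene view shows the heater at about (260,245), the key at (150,297) and the white tray at (300,176). In the top crop, heater +y points left (stop at (400,200), post at (391,135)). The red and pink blocks are decoys. Next I move the wrist camera past the tray and on to the heater.

Call:
move_arm(
  deltas=[
    [[0.13,-0.26,0.12],[0,0,0],1],
    [[0.13,-0.26,0.12],[0,0,0],1],
    [[0.13,-0.26,0.12],[0,0,0],1],
    [[0.13,-0.26,0.12],[0,0,0],1],
    [[0.13,-0.26,0.12],[0,0,0],1],
    [[0.13,-0.26,0.12],[0,0,0],1],
    [[0.13,-0.26,0.12],[0,0,0],1],
    [[0.13,-0.26,0.12],[0,0,0],1],
    [[0,0,0],[0,0,0],1],
    [[0,0,0],[0,0,0],1],
  ],
)

```text
t: 2.4
position: [0.3926, 0.2931, 0.3758]
tool_rot: [[-0.931, 0.365, 0.001], [0.365, 0.931, 0.001], [-0.001, 0.001, -1.0]]
force: [0.1, -0.5, 0.2]
finger_gap: 1.003
grasp_force: 0.0
```

```bash
python3 - <<'E'
from h import *
np.set_printoptions(precision=4,suppress=True)
c=cam('wrist'); save(c,'w1.png'); s=ctrl.get_state()
print(s['position'],s['qpos'],s['t']); print(c['T'],c['f'])
for p in [(0,0),(559,0),(559,419),(0,419),(280,210)]: print(p,atz(c,p,0.0)[:2])
for q in ['tray','heater','vial','beaker']:
    for x in spotter.cut_out('wrist',q)[:2]:
        ct=max(cv2.findContours(x['mask'].astype(np.uint8),0,2)[0],key=cv2.contourArea)
        r=cv2.boxPoints(cv2.minAreaRect(ct)); print(q,x['conf'],x['bbox'],[atz(c,p,.02 if q=='tray' else .045)[:2].round(4).tolist() for p in r])
E
```

```text
[0.3919 0.2937 0.375 ] [ 0.4109 -0.2244  1.7731  0.0004  1.5933 -0.7878] 2.45
[[ 0.3654 -0.8886 -0.2772  0.3214]
 [ 0.9308  0.3488  0.1092  0.3206]
 [-0.0004 -0.2979  0.9546  0.5184]
 [ 0.      0.      0.      1.    ]] 377.4216040308871
(0, 0) [0.0599 0.028 ]
(559, 0) [0.3306 0.7191]
(559, 419) [1.0591 0.619 ]
(0, 419) [ 0.6618 -0.3905]
(280, 210) [0.4669 0.2676]
tray 0.8 [249.7, 132.3, 151.2, 132.7] [[0.3996, 0.2492], [0.4076, 0.417], [0.5411, 0.4194], [0.5361, 0.2388]]
heater 0.85 [12.5, 254.0, 177.5, 138.1] [[0.4344, -0.1595], [0.3926, 0.0711], [0.4863, 0.0811], [0.5419, -0.1598]]
heater 0.17 [250.7, 131.9, 148.3, 132.5] [[0.3961, 0.2524], [0.4036, 0.4118], [0.5296, 0.414], [0.5248, 0.2425]]
beaker 0.74 [119.2, 137.7, 69.0, 59.1] [[0.2919, 0.1179], [0.3247, 0.1984], [0.3923, 0.1665], [0.3589, 0.0821]]
```

Call:
move_arm(
  deltas=[
    [[0.05,-0.29,-0.07],[0,0,0],1],
    [[0.05,-0.29,-0.07],[0,0,0],1],
    [[0.05,-0.29,-0.07],[0,0,0],1],
    [[0.05,-0.29,-0.07],[0,0,0],1],
    [[0.05,-0.29,-0.07],[0,0,0],1],
    [[0.05,-0.29,-0.07],[0,0,0],1],
    [[0.05,-0.29,-0.07],[0,0,0],1],
    [[0,0,0],[0,0,0],1],
    [[0,0,0],[0,0,0],1],
  ],
)

```text
t: 3.55
position: [0.4445, -0.0108, 0.3011]
tool_rot: [[-0.931, 0.364, -0.001], [0.364, 0.931, 0.001], [0.002, 0.0, -1.0]]
force: [0.4, -0.1, 0.8]
finger_gap: 1.003
grasp_force: 0.0
```

```bash
cat > b.py <<'E'
from h import *
import sys,pickle
np.set_printoptions(precision=4,suppress=True)
n=sys.argv[1]
c=cam('wrist'); save(c,n+'.png'); pickle.dump(c,open(n+'.pkl','wb')); s=ctrl.get_state()
print(s['position'],s['qpos'],s['t'])
for q,z in [('heater',0),('lip',.062),('head_a',.055),('block',.045),('key',0),('vial',.045)]:
    for x in spotter.place_of('wrist',q)[:3]: print(q,round(x['conf'],2),np.round(x['point'],1),atz(c,x['point'],z))
for q in ['heater','head_a','block','key']:
    for x in spotter.cut_out('wrist',q)[:3]: print(q,round(x['conf'],2),x['bbox'])
E
python3 b.py w2
```

```text
[ 0.4446 -0.0101  0.3016] [-0.2789 -0.3154  1.9757  0.0004  1.482  -1.4789] 3.6
heater 0.81 [273.  249.8] [ 0.543  -0.0559  0.    ]
lip 0.77 [223.5 280. ] [ 0.5333 -0.1112  0.062 ]
head_a 0.91 [306.2 312.3] [ 0.6105 -0.0398  0.055 ]
head_a 0.61 [243.3 219.1] [ 0.4769 -0.0638  0.055 ]
block 0.79 [271.5 266.2] [ 0.5442 -0.0577  0.045 ]
block 0.79 [ 40.7 137.5] [ 0.3136 -0.2357  0.045 ]
block 0.59 [448.1 253.3] [0.6049 0.1396 0.045 ]
key 0.6 [ 41.  257.4] [ 0.4425 -0.3483 -0.    ]
vial 0.88 [322.4 179.3] [0.4691 0.031  0.045 ]
heater 0.82 [157.7, 153.5, 224.4, 205.3]
heater 0.61 [130.9, 84.3, 172.2, 81.3]
head_a 0.83 [215.8, 197.1, 47.6, 57.1]
head_a 0.6 [282.7, 301.9, 43.8, 40.8]
head_a 0.58 [159.9, 148.6, 217.6, 207.1]
block 0.97 [215.3, 225.6, 109.9, 98.5]
block 0.88 [398.3, 209.2, 115.9, 94.3]
block 0.66 [0.0, 86.4, 87.2, 107.1]
key 0.83 [0.0, 246.3, 54.6, 71.5]
```

View pics/w2.png

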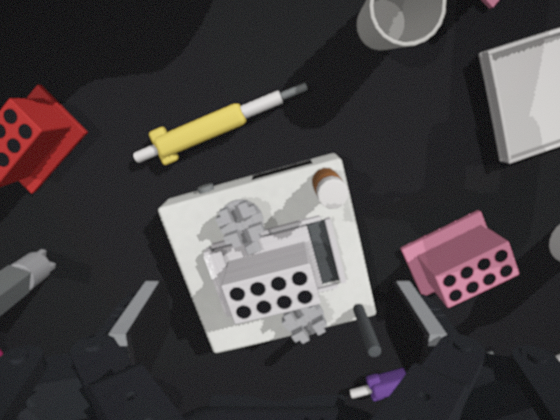

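The wrist view shows heater deck corners at (160,208), (343,155), (375,313) and (215,352). Screw B is at (240,222), A at (303,320), the vial at (328,187) and the post at (368,330). I'll fit the heater pose and rectify the view around the heads.

```bash
cat > r.py <<'E'
from h import *
import pickle
np.set_printoptions(precision=4,suppress=True)
c=pickle.load(open('w2.pkl','rb'))
g=cv2.cvtColor(c['px'],cv2.COLOR_RGB2GRAY)
P=np.float32([[160,208],[343,155],[375,313],[215,352]])
P=cv2.cornerSubPix(g,P.reshape(-1,1,2).copy(),(6,6),(-1,-1),(3,30,.01)).reshape(-1,2)
W=np.array([atz(c,p,.045) for p in P]); print(P,W)
# corners heater coords: -x-y, -x+y, +x+y, +x-y
H=np.array([[-.1,-.105],[-.1,.105],[.1,.105],[.1,-.105]])
m=W[:,:2].mean(0); A=(W[:,:2]-m).T@H; U,_,V=np.linalg.svd(A); R=U@V; print('center',m,'yaw',np.arctan2(R[1,0],R[0,0]),'res',(W[:,:2]-m)-H@R.T)
pose=(m[0],m[1],np.arctan2(R[1,0],R[0,0]))
def rect(c,pose,h,z,half=.045,s=380):
    co,si=np.cos(pose[2]),np.sin(pose[2]);mp=np.zeros((s,s,2),np.float32)
    for i in range(s):
        for j in range(s):
            a=h[0]+(j/(s-1)*2-1)*half; b=h[1]-(i/(s-1)*2-1)*half
            mp[i,j]=proj(c,[pose[0]+co*a-si*b,pose[1]+si*a+co*b,z])
    im=cv2.remap(c['px'],mp,None,cv2.INTER_CUBIC); cv2.drawMarker(im,(s//2,s//2),(255,0,0),0,12,1); return im
if __name__=='__main__':
    im=np.hstack([rect(c,pose,(-.066,-.015),.077),rect(c,pose,(.066,.02),.077)])
    cv2.imwrite('pics/rect2.png',im[:,:,::-1])
E
python3 r.py
```

```text
[[157.2303 208.7798]
 [341.2425 158.8708]
 [375.9739 313.5349]
 [213.928  352.6592]] [[ 0.4336 -0.1506  0.045 ]
 [ 0.4555  0.0571  0.045 ]
 [ 0.65    0.0374  0.045 ]
 [ 0.63   -0.1704  0.045 ]]
center [ 0.5423 -0.0566] yaw -0.10061245810944304 res [[ 0.0014  0.0005]
 [ 0.0022 -0.0008]
 [-0.0023 -0.0004]
 [-0.0012  0.0007]]
```

View pics/rect2.png

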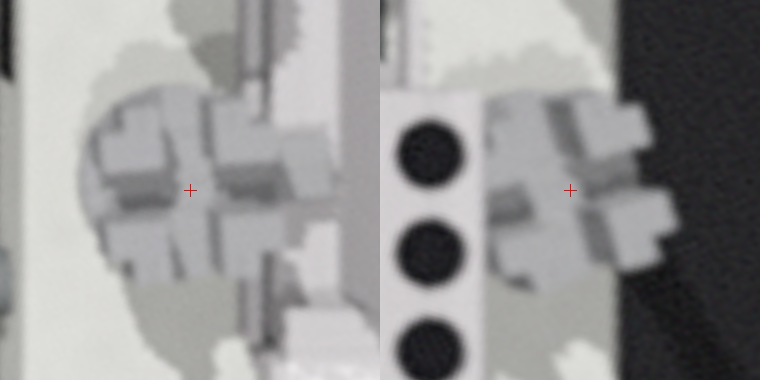

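Rectified view (up = heater +y): B's head is centred near (187,186), slots tilted only slightly, ear pointing right. A's left part is hidden by the block. I'll take a more overhead view.

Call:
move_arm(
  deltas=[
    [[0.23,-0.1,-0.02],[0,0,0],1],
    [[0.23,-0.1,-0.02],[0,0,0],1],
    [[0.23,-0.1,-0.02],[0,0,0],1],
    [[0.23,-0.1,-0.02],[0,0,0],1],
    [[0.23,-0.1,-0.02],[0,0,0],1],
    [[0,0,0],[0,0,0],1],
    [[0,0,0],[0,0,0],1],
  ],
)

```text
t: 4.8
position: [0.6172, -0.0861, 0.2858]
tool_rot: [[-0.932, 0.364, -0.002], [0.364, 0.932, 0.001], [0.002, -0.0, -1.0]]
force: [-0.2, -0.4, -1.4]
finger_gap: 1.0
grasp_force: 0.0
```

```bash
python3 b.py w3; cat > r3.py <<'E'
from r import rect; from h import *
import pickle
c=pickle.load(open('w3.pkl','rb')); pose=(.5427,-.0557,-.09)
im=np.hstack([rect(c,pose,(-.066,-.015),.077,s=400),rect(c,pose,(.066,.02),.077,s=400)])
cv2.imwrite('pics/rect3.png',im[:,:,::-1])
E
python3 r3.py
```

```text
[ 0.6168 -0.0857  0.2865] [-0.3199  0.1425  1.5744  0.0001  1.4255 -1.519 ] 4.85
heater 0.33 [222.2 110.3] [ 0.5352 -0.1202  0.    ]
heater 0.2 [316.7 153.6] [ 0.6184 -0.0393  0.    ]
lip 0.6 [219.7 108.3] [ 0.5343 -0.1128  0.062 ]
head_a 0.92 [242.9  30. ] [ 0.477 -0.066  0.055]
head_a 0.57 [315.8 154.8] [ 0.6099 -0.043   0.055 ]
block 0.82 [484.5 102.2] [0.6221 0.1354 0.045 ]
block 0.65 [277.6  97.6] [ 0.5452 -0.0584  0.045 ]
key 0.88 [ 12.8 114.2] [ 0.4448 -0.3487  0.    ]
heater 0.71 [146.7, 0.0, 268.2, 217.2]
head_a 0.78 [290.8, 118.7, 52.5, 67.6]
head_a 0.66 [213.4, 0.3, 59.1, 69.7]
block 0.86 [219.3, 44.2, 121.7, 101.6]
block 0.75 [424.2, 52.1, 134.9, 105.8]
block 0.71 [0.0, 0.2, 31.0, 29.6]
key 0.66 [0.0, 95.8, 28.2, 41.2]
[[157.2303 208.7798]
 [341.2425 158.8708]
 [375.9739 313.5349]
 [213.928  352.6592]] [[ 0.4336 -0.1506  0.045 ]
 [ 0.4555  0.0571  0.045 ]
 [ 0.65    0.0374  0.045 ]
 [ 0.63   -0.1704  0.045 ]]
center [ 0.5423 -0.0566] yaw -0.10061245810944304 res [[ 0.0014  0.0005]
 [ 0.0022 -0.0008]
 [-0.0023 -0.0004]
 [-0.0012  0.0007]]
```

View pics/rect3.png

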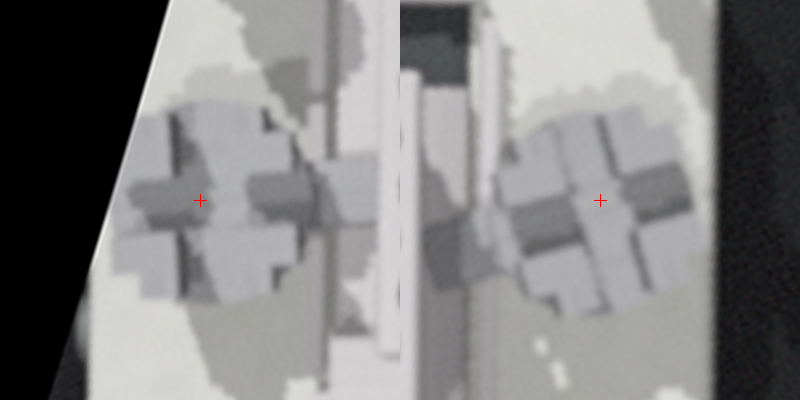

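View pics/w3.png

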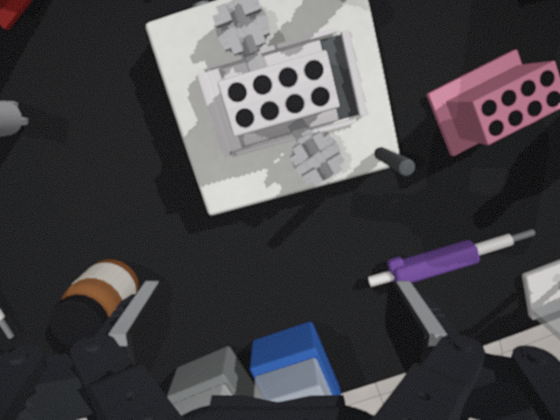

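The near-overhead view gives screw A centred at about (316,154), slot angle roughly 0.28 rad. B is at (243,28) with a slot angle of about 0.05 rad, and the key is at the left edge, (10,115). Now the key.

Call:
move_arm(
  deltas=[
    [[-0.13,-0.26,0.01],[0,0,0],1],
    [[-0.13,-0.26,0.01],[0,0,0],1],
    [[-0.13,-0.26,0.01],[0,0,0],1],
    [[-0.13,-0.26,0.01],[0,0,0],1],
    [[-0.13,-0.26,0.01],[0,0,0],1],
    [[-0.13,-0.26,0.01],[0,0,0],1],
    [[-0.13,-0.26,0.01],[0,0,0],1],
    [[0,0,0],[0,0,0],1],
    [[0,0,0],[0,0,0],1],
  ],
)

```text
t: 6.25
position: [0.4802, -0.3595, 0.2972]
tool_rot: [[-0.931, 0.365, 0.0], [0.365, 0.931, 0.0], [0.0, 0.0, -1.0]]
force: [0.2, 0.5, -1.0]
finger_gap: 0.995
grasp_force: 0.0
```

```bash
cat > k.py <<'E'
from h import *
from r import rect
import pickle
np.set_printoptions(precision=4,suppress=True)
c=cam('wrist'); save(c,'w4.png'); pickle.dump(c,open('w4.pkl','wb')); s=ctrl.get_state()
print(s['position'],s['t'])
p=[x['point'] for x in spotter.place_of('wrist','key')[:1]]
for q in p:
    print('key',q,atz(c,q,0)); c2=pickle.load(open('w2.pkl','rb')); c3=pickle.load(open('w3.pkl','rb'))
    print(tri([(c,q),(c2,[41,257.4]),(c3,[12.8,114.2])]))
for x in spotter.cut_out('wrist','key')[:2]:
    print(x['conf'],x['bbox'])
def ang(c,xy,z,rad,yaw):
    im=rect(c,(xy[0],xy[1],yaw),(0,0),z,half=.03,s=240)
    g=cv2.GaussianBlur(cv2.cvtColor(im,cv2.COLOR_RGB2GRAY).astype(np.float32),(0,0),2)
    gx=cv2.Sobel(g,5,1,0);gy=-cv2.Sobel(g,5,0,1)
    yy,xx=np.mgrid[:240,:240]; m=np.hypot(xx-119.5,yy-119.5)<rad*4000
    z=gx+1j*gy; w=(np.abs(z)**2*np.exp(4j*np.angle(z)))[m].sum(); return np.angle(w)/4+yaw, abs(w)/(np.abs(z)**2)[m].sum()
for n in('w2','w3'):
    d=pickle.load(open(n+'.pkl','rb'))
    print(n,'A',ang(d,(.6102,-.0433),.077,.02,0.1),'B',ang(d,(.4753,-.0649),.077,.02,0))
g=cv2.cvtColor(c3['px'],cv2.COLOR_RGB2GRAY)
P=cv2.cornerSubPix(g,np.float32([[148,22],[398,155],[210,214]]).reshape(-1,1,2),(6,6),(-1,-1),(3,30,.01)).reshape(-1,2)
print([(p,atz(c3,p,.045)[:2]) for p in P])
top=(.445,-.349)
im=rect(c,(top[0],top[1],0),(0,0),.11,half=.05,s=400); cv2.imwrite('pics/rk.png',np.hstack([im,cv2.resize(c['px'],None,fx=.7,fy=.7)[0:294,:].repeat(1,0) if 0 else im])[:,:400,::-1])
E
python3 k.py; sed -i 's/^P=cv2/P=cv2/' r.py
```

```text
[[157.2303 208.7798]
 [341.2425 158.8708]
 [375.9739 313.5349]
 [213.928  352.6592]] [[ 0.4336 -0.1506  0.045 ]
 [ 0.4555  0.0571  0.045 ]
 [ 0.65    0.0374  0.045 ]
 [ 0.63   -0.1704  0.045 ]]
center [ 0.5423 -0.0566] yaw -0.10061245810944304 res [[ 0.0014  0.0005]
 [ 0.0022 -0.0008]
 [-0.0023 -0.0004]
 [-0.0012  0.0007]]
[ 0.4807 -0.3586  0.2972] 6.3
key [273.3, 133.1] [ 0.4436 -0.3507  0.    ]
(array([ 0.4436, -0.3511, -0.0036]), [np.float64(0.00030028378443137), np.float64(0.0005719352040862236), np.float64(0.0003242313021818796)])
w2 A (np.float32(0.15204325), np.float32(0.50478935)) B (np.float32(-0.0042650187), np.float32(0.5914911))
w3 A (np.float32(0.18806055), np.float32(0.67427945)) B (np.float32(-0.2471564), np.float32(0.5589511))
[(array([145.2098,  23.3771], dtype=float32), array([ 0.434, -0.15 ])), (array([399.1208, 153.9276], dtype=float32), array([0.6415, 0.0377])), (array([209.0285, 214.7903], dtype=float32), array([ 0.6304, -0.1702]))]
```

View pics/rk.png

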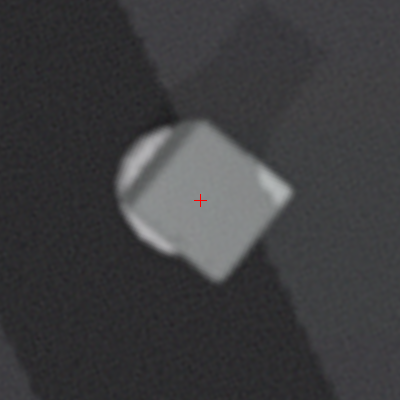

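The key top is a square, corners at (205,122), (292,192), (220,282) and (132,205). That puts it at about (0.447,-0.3495), yaw -0.676 rad (mod 90°). Grasping it.

Call:
move_arm(
  deltas=[
    [[-0.075,0.021,-0.2],[0,0,-0.0645],1],
    [[-0.075,0.021,-0.2],[0,0,-0.0645],1],
    [[-0.075,0.021,-0.2],[0,0,-0.0645],1],
    [[0,0,-0.3],[0,0,0],1],
    [[0,0,-0.3],[0,0,0],1],
    [[0,0,-0.3],[0,0,0],1],
    [[0,0,-0.04],[0,0,0],1],
    [[0,0,0],[0,0,0],1],
    [[0,0,0],[0,0,0],0],
    [[0,0,0],[0,0,0],0],
    [[0,0,0],[0,0,0],0],
    [[0,0,0],[0,0,0],0],
    [[0,0,0],[0,0,0],0],
    [[0,0,0],[0,0,0],0],
  ],
  newtons=80,
)

```text
t: 7.8
position: [0.4477, -0.3501, 0.0679]
tool_rot: [[-0.78, 0.626, 0.002], [0.626, 0.78, -0.001], [-0.002, 0.0, -1.0]]
force: [1.2, 2.1, 6.7]
finger_gap: 0.345
grasp_force: 78.4
```

Call:
move_arm(
  deltas=[
    [[0,0,0.3],[0,0,0],0],
    [[0,0,0.3],[0,0,0],0],
    [[0,0,0.3],[0,0,0],0],
    [[0.135,0.255,0],[0,0,-0.077],0],
    [[0.135,0.255,0],[0,0,-0.077],0],
    [[0.135,0.255,0],[0,0,-0.077],0],
    [[0.135,0.255,0],[0,0,-0.077],0],
    [[0.135,0.255,0],[0,0,-0.077],0],
    [[0.135,0.255,0],[0,0,-0.077],0],
    [[0.135,0.255,0],[0,0,0],0],
    [[0.135,0.255,0],[0,0,0],0],
    [[0,0,-0.2],[0,0,0],0],
    [[0,0,-0.12],[0,0,0],0],
    [[0,0,0],[0,0,0],0],
    [[0,0,0],[0,0,0],0],
  ],
)

```text
t: 9.3
position: [0.6084, -0.0435, 0.1529]
tool_rot: [[-0.168, 0.986, -0.001], [0.986, 0.168, 0.0], [0.001, -0.001, -1.0]]
force: [1.0, -0.3, -2.7]
finger_gap: 0.344
grasp_force: 80.3
```

```bash
cat > e.py <<'E'
from h import *
np.set_printoptions(precision=4,suppress=True)
c=cam('wrist'); save(c,'w5.png'); s=ctrl.get_state()
print(s['position'],s['tool_rot'],s['force'],s['ft_torque'],s['qpos'])
cc=cv2.resize(c['px'][60:360,130:430],None,fx=2,fy=2,interpolation=cv2.INTER_CUBIC)
cv2.imwrite('pics/w5c.png',cc[:,:,::-1])
E
python3 e.py
```

```text
[ 0.6092 -0.0438  0.1541] [[-0.1681  0.9858  0.0009]
 [ 0.9858  0.1681 -0.0003]
 [-0.0005  0.0008 -1.    ]] [ 0.1137 -0.5845 -2.6315] [0.0195 0.0829 0.047 ] [-0.2572  0.2333  1.7199 -0.0001  1.1874 -0.4261]
```

View pics/w5c.png

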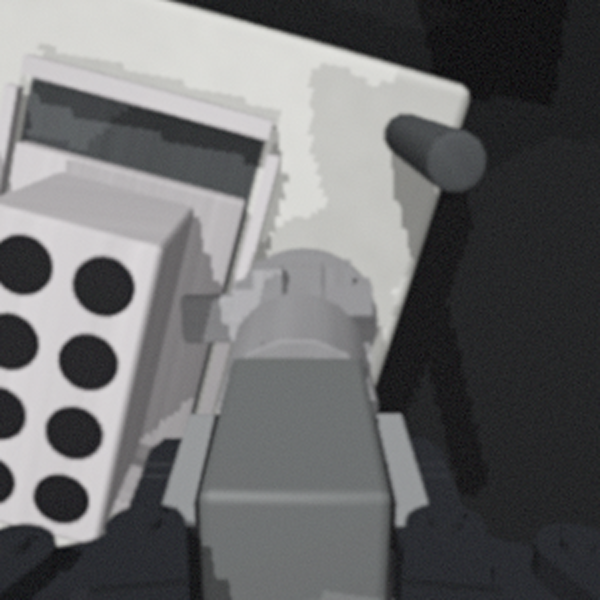

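Blades look aligned with A's slot: the slot is at crop x≈304 and the shank centre at ≈300. I'll shift +1 mm in x and lower the key.

Call:
move_arm(
  deltas=[
    [[0.007,0.003,0],[0,0,0],0],
    [[0,0,-0.05],[0,0,0],0],
    [[0,0,-0.03],[0,0,0],0],
    [[0,0,-0.02],[0,0,0],0],
    [[0,0,-0.02],[0,0,0],0],
    [[0,0,0],[0,0,0],0],
    [[0,0,0],[0,0,0],0],
  ],
)

```text
t: 10.05
position: [0.6099, -0.043, 0.1352]
tool_rot: [[-0.169, 0.986, -0.0], [0.986, 0.169, 0.0], [0.0, -0.0, -1.0]]
force: [0.1, 0.8, -2.9]
finger_gap: 0.34
grasp_force: 80.6
```

Call:
move_arm(
  deltas=[
    [[0,0,-0.007],[0,0,0.08],0],
    [[0,0,0],[0,0,0.08],0],
    [[0,0,0],[0,0,0.08],0],
    [[0,0,0],[0,0,0.08],0],
    [[0,0,0],[0,0,0.08],0],
    [[0,0,0],[0,0,0.08],0],
    [[0,0,0],[0,0,0.08],0],
    [[0,0,0],[0,0,0.08],0],
    [[0,0,0],[0,0,0.08],0],
    [[0,0,0],[0,0,0.08],0],
    [[0,0,0],[0,0,0],0],
  ],
)

```text
t: 11.15
position: [0.6107, -0.0438, 0.1346]
tool_rot: [[-0.989, 0.145, 0.002], [0.145, 0.989, -0.002], [-0.002, -0.001, -1.0]]
force: [1.8, -2.5, -4.8]
finger_gap: 0.338
grasp_force: 80.2
```

```bash
python3 -c "
from h import *
s=ctrl.get_state();print(s['ft_torque'],s['force'],s['qpos'],s['position'])"
```

```text
[-0.62615608 -0.49747624 -0.03682651] [ 1.75673007 -2.4795046  -4.80216647] [-2.56084816e-01  2.59430949e-01  1.72736084e+00 -1.13817010e-03
  1.15230756e+00 -1.68119290e+00] [ 0.61069028 -0.04377675  0.13464621]
```

Call:
move_arm(
  deltas=[
    [[0,0,0],[0,0,0.05],0],
    [[0,0,0],[0,0,0.05],0],
    [[0,0,0],[0,0,0],0],
  ],
)

```text
t: 11.45
position: [0.6112, -0.044, 0.1347]
tool_rot: [[-1.0, -0.002, 0.004], [-0.002, 1.0, -0.0], [-0.004, -0.0, -1.0]]
force: [3.7, -3.2, -5.5]
finger_gap: 0.346
grasp_force: 82.3
```

```bash
python3 -c "
from h import *
s=ctrl.get_state();print(s['ft_torque'],s['force'],s['qpos'],s['tool_rot'])"
```

```text
[-0.80555054 -0.86372023 -2.3237475 ] [ 3.66457646 -3.20660217 -5.5116735 ] [-2.56976987e-01  2.59464451e-01  1.72712915e+00  9.13006643e-04
  1.15114698e+00 -1.83051001e+00] [[-9.99989449e-01 -2.36594531e-03  3.93763355e-03]
 [-2.36664351e-03  9.99997185e-01 -1.72664132e-04]
 [-3.93721395e-03 -1.81981285e-04 -9.99992233e-01]]
```

Torque -2.3 N m: A is at its stop. Backing off, lifting, and going over to B.

Call:
move_arm(
  deltas=[
    [[0,0,0],[0,0,-0.086],0],
    [[0,0,0],[0,0,-0.086],0],
    [[0,0,0.1],[0,0,0],0],
    [[0,0,0.13],[0,0,0],0],
    [[0,0,0.2],[0,0,-0.084],0],
    [[-0.225,-0.036,0],[0,0,-0.084],0],
    [[-0.225,-0.036,0],[0,0,-0.084],0],
    [[-0.225,-0.036,0],[0,0,-0.084],0],
    [[-0.225,-0.036,0],[0,0,-0.084],0],
    [[0,0,0],[0,0,-0.084],0],
    [[0,0,0],[0,0,-0.084],0],
    [[0,0,0],[0,0,-0.084],0],
    [[0,0,-0.1],[0,0,-0.084],0],
    [[0,0,-0.16],[0,0,-0.084],0],
    [[0,0,0],[0,0,0],0],
    [[0,0,0],[0,0,0],0],
  ],
)

```text
t: 13.05
position: [0.475, -0.0645, 0.1607]
tool_rot: [[0.003, 1.0, 0.0], [1.0, -0.003, 0.0], [0.0, 0.0, -1.0]]
force: [0.2, -0.1, -1.7]
finger_gap: 0.338
grasp_force: 80.7
```

```bash
sed -i 's/w5/w6/g' e.py; python3 e.py; python3 - <<'E'
from h import *
# slot directions seen in the newest pictures
c=cam('wrist')
print(spotter.place_of('wrist','head_a')[:2],spotter.place_of('wrist','key')[:1])
for P in [(.4756,-.0649,.077),(.4756,-.0649,.055),(.6104,-.0434,.077)]: print(proj(c,P))
s=ctrl.get_state();print(np.arctan2(s['tool_rot'][1][1],s['tool_rot'][0][1]))
E
```

```text
[ 0.4756 -0.0647  0.1613] [[ 0.0036  1.      0.0017]
 [ 1.     -0.0036 -0.0006]
 [-0.0006  0.0017 -1.    ]] [ 0.2447 -0.2629 -2.9895] [-0.0114 -0.0389  0.0075] [-0.3721 -0.0845  2.0429  0.0001  1.1814 -0.3686]
[{'point': [279.4, 212.7], 'conf': 0.87}, {'point': [472.8, 179.4], 'conf': 0.56}] [{'point': [277.8, 228.4], 'conf': 0.78}]
[277.65310009 222.07200103]
[277.57222133 211.93570161]
[489.40356147 188.93828482]
-0.005156620325603696
```

View pics/w6c.png

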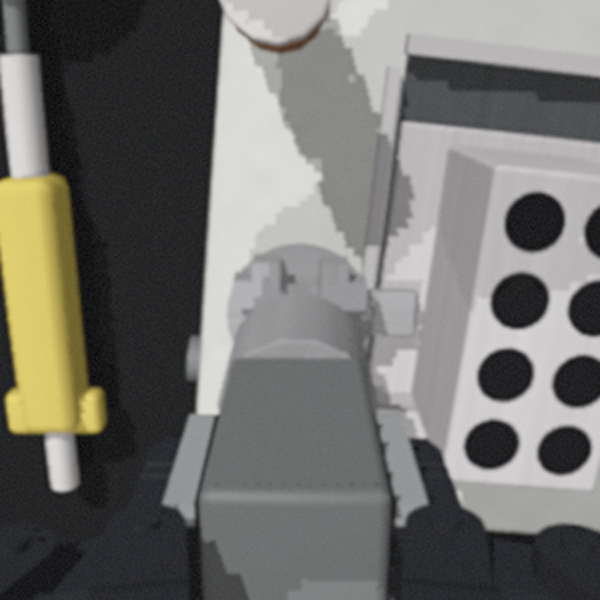

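B's slot at the rim (crop x≈302) lines up with the shank (≈300). Inserting and turning.

Call:
move_arm(
  deltas=[
    [[0,0,-0.07],[0,0,0],0],
    [[0,0,-0.05],[0,0,0],0],
    [[0,0,-0.03],[0,0,0],0],
    [[0,0,-0.025],[0,0,0],0],
    [[0,0,0],[0,0,0],0],
    [[0,0,0],[0,0,0],0],
  ],
)

```text
t: 13.85
position: [0.475, -0.0646, 0.1334]
tool_rot: [[0.006, 1.0, 0.0], [1.0, -0.006, -0.0], [-0.0, 0.0, -1.0]]
force: [-0.4, -0.5, -2.8]
finger_gap: 0.346
grasp_force: 80.7
```

Call:
move_arm(
  deltas=[
    [[0,0,0],[0,0,0.085],0],
    [[0,0,0],[0,0,0.085],0],
    [[0,0,0],[0,0,0.085],0],
    [[0,0,0],[0,0,0.085],0],
    [[0,0,0],[0,0,0.085],0],
    [[0,0,0],[0,0,0.085],0],
    [[0,0,0],[0,0,0.085],0],
    [[0,0,0],[0,0,0.085],0],
    [[0,0,0],[0,0,0.085],0],
    [[0,0,0],[0,0,0.085],0],
    [[0,0,0],[0,0,0.085],0],
    [[0,0,0],[0,0,0.05],0],
    [[0,0,0],[0,0,0],0],
  ],
)

```text
t: 15.15
position: [0.4761, -0.0656, 0.1336]
tool_rot: [[-0.999, 0.034, 0.004], [0.034, 0.999, -0.002], [-0.004, -0.002, -1.0]]
force: [3.8, -3.0, -7.7]
finger_gap: 0.34
grasp_force: 80.7
```

```bash
python3 -c "
from h import *
s=ctrl.get_state();print(s['ft_torque'],s['force'],s['qpos'],s['tool_rot'])"
```

```text
[-0.86699198 -0.85510674 -1.34010079] [ 3.76720711 -3.0055638  -7.72973658] [-3.73374674e-01 -4.39813301e-02  2.06086677e+00 -3.63857253e-05
  1.12023486e+00 -1.91051610e+00] [[-0.99942553  0.03363595  0.00415225]
 [ 0.03362929  0.99943299 -0.00166183]
 [-0.0042058  -0.00152123 -0.99999   ]]
```

B is at its stop too. Backing off, lifting, going behind the block and pushing it towards heater +y.

Call:
move_arm(
  deltas=[
    [[0,0,0],[0,0,-0.055],0],
    [[0,0,0],[0,0,-0.055],0],
    [[0,0,0.1],[0,0,0],0],
    [[0,0,0.13],[0,0,0],0],
    [[0,0,0.22],[0,0,0],0],
    [[0.132,-0.171,0],[0,0,0],0],
    [[0.132,-0.171,0],[0,0,0],0],
    [[0.132,-0.171,0],[0,0,0],0],
    [[0,0,0],[0,0,0],0],
    [[0,0,-0.25],[0,0,0],0],
    [[0,0,-0.17],[0,0,0],0],
    [[0,0,0],[0,0,0],0],
    [[0,0,0],[0,0,0],0],
  ],
)

```text
t: 16.45
position: [0.5341, -0.1412, 0.1382]
tool_rot: [[-0.98, 0.201, -0.0], [0.201, 0.98, 0.0], [0.001, 0.0, -1.0]]
force: [0.5, -0.9, -2.9]
finger_gap: 0.341
grasp_force: 80.5
```

Call:
move_arm(
  deltas=[
    [[0.0032,0.0315,0],[0,0,0],0],
    [[0.0032,0.0315,0],[0,0,0],0],
    [[0.0032,0.0315,0],[0,0,0],0],
    [[0.0032,0.0315,0],[0,0,0],0],
    [[0.0032,0.0315,0],[0,0,0],0],
    [[0.0032,0.0315,0],[0,0,0],0],
    [[0.0032,0.0315,0],[0,0,0],0],
    [[0.0032,0.0315,0],[0,0,0],0],
    [[0,0,0],[0,0,0],0],
  ],
)

```text
t: 17.35
position: [0.5386, -0.1034, 0.1384]
tool_rot: [[-0.98, 0.201, 0.001], [0.201, 0.98, -0.0], [-0.001, 0.0, -1.0]]
force: [1.0, -3.5, -0.6]
finger_gap: 0.343
grasp_force: 81.1
```

```bash
python3 - <<'E'
from h import *
np.set_printoptions(precision=4,suppress=True)
s=ctrl.get_state();print(s['ft_torque'],s['force'],s['position'])
H=np.array([.5428,-.0567]);R=np.array([[np.cos(.101),np.sin(.101)],[-np.sin(.101),np.cos(.101)]])
for n in('wrist','top','scene'):
    c=cam(n)
    for x in spotter.place_of(n,'block')[:3]: print(n,x['conf'],x['point'],R.T@(atz(c,x['point'],.045)[:2]-H))
    if n=='wrist': save(c,'w7.png')
E
```

```text
[-0.6327 -0.0723 -0.0578] [ 0.965  -3.5064 -0.6055] [ 0.5386 -0.1034  0.1384]
wrist 0.84 [376.1, 209.2] [0.0007 0.0178]
wrist 0.65 [382.9, 303.4] [0.0717 0.0214]
top 0.77 [286.2, 202.5] [0.003  0.0317]
top 0.77 [362.1, 279.8] [-0.2149 -0.2222]
top 0.65 [229.4, 181.2] [0.0543 0.2174]
scene 0.9 [129.1, 263.1] [-0.1945 -0.2481]
scene 0.88 [324.3, 216.3] [0.0903 0.1753]
scene 0.82 [266.0, 231.2] [-0.0025  0.0312]
```

The block is now at heater y ≈ +17–18 mm. Returning the key to its place on the bench.

Call:
move_arm(
  deltas=[
    [[-0.01,-0.1,0],[0,0,0],0],
    [[-0.01,-0.1,0],[0,0,0],0],
    [[0,0,0.2],[0,0,0],0],
    [[0,0,0.2],[0,0,0],0],
    [[-0.098,-0.24,0],[0,0,0],0],
    [[-0.098,-0.24,0],[0,0,0],0],
    [[-0.098,-0.24,0],[0,0,0],0],
    [[-0.098,-0.24,0],[0,0,0],0],
    [[-0.098,-0.24,0],[0,0,0],0],
    [[-0.098,-0.24,0],[0,0,0],0],
    [[0,0,-0.25],[0,0,0],0],
    [[0,0,-0.3],[0,0,0],0],
    [[0,0,-0.2],[0,0,0],0],
    [[0,0,-0.05],[0,0,0],0],
    [[0,0,0],[0,0,0],0],
    [[0,0,0],[0,0,0],0],
  ],
)

```text
t: 19.25
position: [0.4478, -0.3512, 0.0799]
tool_rot: [[-0.979, 0.202, 0.002], [0.202, 0.979, -0.002], [-0.003, -0.002, -1.0]]
force: [0.1, -0.7, -1.7]
finger_gap: 0.342
grasp_force: 80.7
```

Call:
move_arm(
  deltas=[
    [[0,0,-0.04],[0,0,0],0],
    [[0,0,-0.02],[0,0,0],0],
    [[0,0,-0.012],[0,0,0],0],
    [[0,0,0],[0,0,0],0],
    [[0,0,0],[0,0,0],0],
  ],
)

```text
t: 19.75
position: [0.4474, -0.35, 0.068]
tool_rot: [[-0.98, 0.201, 0.001], [0.201, 0.98, -0.001], [-0.001, -0.0, -1.0]]
force: [-1.9, 0.8, 2.4]
finger_gap: 0.34
grasp_force: 81.5
```

Call:
move_arm(
  deltas=[
    [[0,0,0],[0,0,0],0.6],
    [[0,0,0],[0,0,0],1],
    [[0,0,0],[0,0,0],1],
    [[0,0,0],[0,0,0],1],
    [[0,0,0],[0,0,0],1],
    [[0,0,0],[0,0,0],1],
    [[0,0,0.1],[0,0,0],1],
    [[0,0,0.3],[0,0,0],1],
    [[0,0,0.3],[0,0,0],1],
    [[0,0,0.3],[0,0,0],1],
    [[0,0,0.3],[0,0,0],1],
    [[0,0,0.3],[0,0,0],1],
    [[0,0,0],[0,0,0],1],
  ],
)

```text
t: 21.05
position: [0.4491, -0.3521, 0.3172]
tool_rot: [[-0.979, 0.201, 0.01], [0.201, 0.979, -0.012], [-0.013, -0.01, -1.0]]
force: [0.1, 0.6, -0.1]
finger_gap: 1.003
grasp_force: 0.0
```

```bash
python3 - <<'E'
from h import *
np.set_printoptions(precision=4,suppress=True)
c=cam('wrist');save(c,'w8.png');s=ctrl.get_state();print(s['position'],s['t'])
for x in spotter.place_of('wrist','key')[:2]: print(x,atz(c,x['point'],0))
for P in [(.4475,-.35,0),(.4475,-.35,.11)]: print(proj(c,P))
for x in spotter.cut_out('wrist','key')[:1]: print(x['bbox'])
t=cam('top')
for x in spotter.cut_out('top','key')[:1]+spotter.place_of('top','key')[:1]: print(x.get('bbox'),x.get('point'))
E
```

```text
[ 0.4482 -0.3511  0.3131] 21.1
{'point': [279.5, 153.9], 'conf': 0.97} [ 0.4424 -0.3519  0.    ]
[281.8589 157.6822]
[281.9191 176.9087]
[264.1, 143.8, 34.9, 49.3]
[145.7, 204.9, 57.7, 45.6] None
```

The key stands upright: seen at (279,154), predicted (282,158). Now over the block, turning the fingers to close along the heater's x.

Call:
move_arm(
  deltas=[
    [[0.0645,0.2075,-0.011],[0,0,-0.0935],1],
    [[0.0645,0.2075,-0.011],[0,0,-0.0935],1],
    [[0.0645,0.2075,-0.011],[0,0,-0.0935],1],
    [[0.0645,0.2075,-0.011],[0,0,-0.0935],1],
    [[0.0645,0.2075,-0.011],[0,0,-0.0935],1],
    [[0.0645,0.2075,-0.011],[0,0,-0.0935],1],
    [[0.0645,0.2075,-0.011],[0,0,-0.0935],1],
    [[0.0645,0.2075,-0.011],[0,0,-0.0935],1],
    [[0.0645,0.2075,-0.011],[0,0,-0.0935],1],
    [[0.0645,0.2075,-0.011],[0,0,-0.0935],1],
    [[0,0,0],[0,0,0],1],
    [[0,0,0],[0,0,0],1],
  ],
)

```text
t: 22.55
position: [0.5433, -0.0381, 0.2895]
tool_rot: [[0.098, 0.995, -0.002], [0.995, -0.098, 0.0], [0.0, -0.002, -1.0]]
force: [-1.0, -0.3, 0.2]
finger_gap: 1.001
grasp_force: 0.0
```

```bash
python3 - <<'E'
from h import *
from r import rect
np.set_printoptions(precision=4,suppress=True)
c=cam('wrist');save(c,'w9.png');s=ctrl.get_state();print(s['position'],s['tool_rot'],s['t'])
for q in('block','head_a','lip'):
    for x in spotter.place_of('wrist',q)[:2]: print(q,x['conf'],atz(c,x['point'],dict(block=.045,head_a=.055,lip=.062)[q]))
im=rect(c,(.5446,-.0393,-.101),(0,0),.115,half=.1,s=560)
cv2.imwrite('pics/rb.png',im[:,:,::-1])
E
```

```text
[[157.2303 208.7798]
 [341.2425 158.8708]
 [375.9739 313.5349]
 [213.928  352.6592]] [[ 0.4336 -0.1506  0.045 ]
 [ 0.4555  0.0571  0.045 ]
 [ 0.65    0.0374  0.045 ]
 [ 0.63   -0.1704  0.045 ]]
center [ 0.5423 -0.0566] yaw -0.10061245810944304 res [[ 0.0014  0.0005]
 [ 0.0022 -0.0008]
 [-0.0023 -0.0004]
 [-0.0012  0.0007]]
[ 0.5433 -0.0388  0.2898] [[ 0.0993  0.9951 -0.0017]
 [ 0.9951 -0.0993  0.0001]
 [-0.     -0.0017 -1.    ]] 22.6
block 0.94 [ 0.5468 -0.04    0.045 ]
head_a 0.79 [ 0.6101 -0.0403  0.055 ]
head_a 0.58 [ 0.4753 -0.0651  0.055 ]
lip 0.86 [ 0.5374 -0.1086  0.062 ]
```

View pics/rb.png

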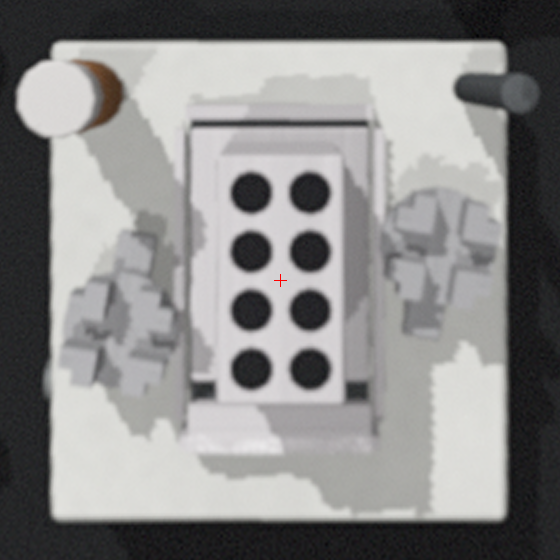

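Rectified view: the block top spans x 217–343, y 152–403, so it is centred and square. It is clear of the lip, and both ears are swung away. Grasping above the heads.

Call:
move_arm(
  deltas=[
    [[0.008,0,-0.27],[0,0,0],1],
    [[0,0,-0.27],[0,0,0],1],
    [[0,0,-0.27],[0,0,0],1],
    [[0,0,-0.27],[0,0,0],1],
    [[0,0,-0.2],[0,0,0],1],
    [[0,0,-0.115],[0,0,0],1],
    [[0,0,0],[0,0,0],1],
    [[0,0,0],[0,0,0],0],
    [[0,0,0],[0,0,0],0],
    [[0,0,0],[0,0,0],0],
    [[0,0,0],[0,0,0],0],
    [[0,0,0],[0,0,0],0],
    [[0,0,0],[0,0,0],0],
  ],
  newtons=60,
)

```text
t: 24.05
position: [0.5461, -0.039, 0.0834]
tool_rot: [[0.101, 0.995, 0.003], [0.995, -0.101, -0.001], [-0.001, 0.003, -1.0]]
force: [-1.0, -0.9, 6.6]
finger_gap: 0.53
grasp_force: 64.4
```

Call:
move_arm(
  deltas=[
    [[0,0,0.05],[0,0,0],0],
    [[0,0,0.15],[0,0,0],0],
    [[0,0,0.25],[0,0,0],0],
    [[0,0,0.25],[0,0,0],0],
    [[0,0,0.15],[0,0,0],0],
    [[-0.054,0.274,0],[0,0,0.007],0],
    [[-0.054,0.274,0],[0,0,0.007],0],
    [[-0.054,0.274,0],[0,0,0.007],0],
    [[-0.054,0.274,0],[0,0,0.007],0],
    [[-0.054,0.274,0],[0,0,0.007],0],
    [[-0.054,0.274,0],[0,0,0.007],0],
    [[-0.054,0.274,0],[0,0,0.007],0],
    [[-0.054,0.274,0],[0,0,0.007],0],
    [[-0.054,0.274,0],[0,0,0.007],0],
    [[0,0,0],[0,0,0],0],
    [[0,0,0],[0,0,0],0],
  ],
)

```text
t: 25.65
position: [0.4709, 0.3318, 0.2081]
tool_rot: [[-0.0, 1.0, -0.002], [1.0, 0.0, -0.001], [-0.001, -0.002, -1.0]]
force: [0.7, -0.6, -4.5]
finger_gap: 0.528
grasp_force: 63.1
```

```bash
python3 - <<'E'
from h import *
np.set_printoptions(precision=4,suppress=True)
s=ctrl.get_state();print(s['position'],s['force'],s['finger_gap'])
for n in('wrist','top','scene'):
    c=cam(n)
    for x in spotter.place_of(n,'tray')[:1]: print(n,x['conf'],atz(c,x['point'],0))
    for x in spotter.cut_out(n,'tray')[:1]:
        ct=max(cv2.findContours(x['mask'].astype(np.uint8),0,2)[0],key=cv2.contourArea)
        print(x['bbox'],[atz(c,p,.02)[:2].round(4).tolist() for p in cv2.boxPoints(cv2.minAreaRect(ct))])
t=cam('top') # top view before: tray unoccluded
im=cv2.imread('pics/top0.png')
g=cv2.cvtColor(im,cv2.COLOR_BGR2GRAY)
P=cv2.cornerSubPix(g,np.float32([[149.5,207.5],[202,208.5],[201,249],[147,248]]).reshape(-1,1,2),(3,3),(-1,-1),(3,30,.01)).reshape(-1,2)
W=np.array([atz(t,p,.02)[:2] for p in P]);print(P,W,W.mean(0))
E
```

```text
[0.4709 0.3318 0.2081] [ 0.6745 -0.5734 -4.5246] 0.5280683209611168
[205.6, 85.4, 157.8, 73.0] [[0.4085, 0.3599], [0.4121, 0.4174], [0.5409, 0.4158], [0.5433, 0.358]]
top 0.67 [0.4751 0.3407 0.    ]
[172.2, 207.7, 30.8, 43.2] [[0.4078, 0.3404], [0.5412, 0.3364], [0.5344, 0.2397], [0.4017, 0.2452]]
scene 0.7 [0.4762 0.336  0.    ]
[273.0, 156.4, 58.0, 38.7] [[0.4218, 0.2144], [0.3422, 0.4257], [0.5455, 0.4228], [0.5962, 0.2219]]
[[149.27   206.9559]
 [201.6191 208.584 ]
 [200.0036 249.3373]
 [146.6378 247.482 ]] [[0.5413 0.415 ]
 [0.5354 0.2444]
 [0.4047 0.2463]
 [0.4102 0.4176]] [0.4729 0.3308]
```

Call:
move_arm(
  deltas=[
    [[0.015,0,-0.2],[0,0,-0.015],0],
    [[0,0,-0.25],[0,0,0],0],
    [[0,0,-0.25],[0,0,0],0],
    [[0,0,-0.2],[0,0,0],0],
    [[0,0,-0.1],[0,0,0],0],
    [[0,0,-0.04],[0,0,0],0],
    [[0,0,0],[0,0,0],0],
    [[0,0,0],[0,0,0],0],
  ],
)

```text
t: 26.95
position: [0.4757, 0.332, 0.0549]
tool_rot: [[0.025, 1.0, 0.003], [1.0, -0.025, 0.001], [0.001, 0.003, -1.0]]
force: [-0.9, 0.2, -3.5]
finger_gap: 0.531
grasp_force: 63.0
```

Call:
move_arm(
  deltas=[
    [[0,0,-0.03],[0,0,0],0],
    [[0,0,-0.02],[0,0,0],0],
    [[0,0,-0.01],[0,0,0],0],
    [[0,0,-0.01],[0,0,0],0],
    [[0,0,0],[0,0,0],0],
    [[0,0,0],[0,0,0],0],
  ],
)

```text
t: 27.55
position: [0.4744, 0.3315, 0.0425]
tool_rot: [[0.025, 1.0, 0.0], [1.0, -0.025, 0.0], [0.0, 0.0, -1.0]]
force: [1.0, 0.1, -3.4]
finger_gap: 0.526
grasp_force: 63.1
```

Call:
move_arm(
  deltas=[
    [[0,0,-0.007],[0,0,0],0],
    [[0,0,-0.006],[0,0,0],0],
    [[0,0,0],[0,0,0],0],
  ],
)

```text
t: 27.85
position: [0.4744, 0.3315, 0.0425]
tool_rot: [[0.025, 1.0, -0.001], [1.0, -0.025, -0.001], [-0.001, -0.001, -1.0]]
force: [-7.0, -3.7, 10.9]
finger_gap: 0.525
grasp_force: 64.8
```

Contact felt; releasing and retreating.

Call:
move_arm(
  deltas=[
    [[0,0,0.003],[0,0,0],0.7],
    [[0,0,0],[0,0,0],1],
    [[0,0,0],[0,0,0],1],
    [[0,0,0],[0,0,0],1],
    [[0,0,0],[0,0,0],1],
    [[0,0,0],[0,0,0],1],
    [[0,0,0.1],[0,0,0],1],
    [[0,0,0.3],[0,0,0],1],
    [[0,0,0.3],[0,0,0],1],
    [[0,0,0.3],[0,0,0],1],
    [[0,0,0.3],[0,0,0],1],
    [[0,0,0.3],[0,0,0],1],
    [[0,0,0],[0,0,0],1],
    [[0,0,0],[0,0,0],1],
  ],
)

```text
t: 29.25
position: [0.4748, 0.3317, 0.2836]
tool_rot: [[0.025, 1.0, 0.004], [1.0, -0.025, 0.002], [0.002, 0.004, -1.0]]
force: [0.3, -1.6, -1.2]
finger_gap: 1.0
grasp_force: 0.0
```

```bash
python3 - <<'E'
from h import *
np.set_printoptions(precision=4,suppress=True)
c=cam('wrist');save(c,'w10.png');s=ctrl.get_state();print(s['position'],s['force'],s['t'])
for x in spotter.place_of('wrist','block')[:2]: print(x['conf'],x['point'],atz(c,x['point'],.004))
t=cam('top');sc=cam('scene')
for q in('block','key','vial','beaker','bottle','jar'):
    a=spotter.place_of('top',q)[:3];b=spotter.place_of('scene',q)[:3]
    print(q,[np.round(x['point'],1) for x in a],[np.round(x['point'],1) for x in b])
for x in spotter.cut_out('scene','key')[:1]: print(x['bbox'])
save(sc,'sc2.png');save(t,'top2.png')
E
```

```text
[0.474  0.3313 0.2813] [ 0.179   0.5273 -0.8209] 29.3
0.79 [130.8, 195.7] [0.3037 0.3037 0.004 ]
0.68 [273.8, 169.0] [0.4716 0.3301 0.004 ]
block [array([180.3, 282.1]), array([176.8, 229.1]), array([363.7, 280.8])] [array([251.1, 166.1]), array([296.9, 172.1]), array([322. , 214.4])]
key [array([389.2, 235.1]), array([175., 229.])] [array([152.1, 312.9])]
vial [array([268. , 227.4]), array([174.2, 226.5])] [array([255.2, 212.9])]
beaker [array([229.2, 270.2])] [array([233.5, 190.9])]
bottle [] [array([352.5, 196.1])]
jar [array([378.8, 169. ])] [array([370.3, 253.6])]
[133.0, 272.8, 30.7, 45.4]
```

```bash
python3 -c "
from cell import hand_in
print(hand_in())"
```

```text
the job is handed in; nothing more can be done
None
```

I've handed the job in: both screws are at their anticlockwise stops, the key stands upright on the bench again, and the block sits in the white tray, all at about 29 s of the 72 s; `hand_in()` gave no verdict.

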